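# Lay the pumice block down against the stop of the rubbing board

### The arm

A 6-joint arm with a two-finger parallel gripper is mounted at the origin on the work surface. World frame = base frame: x ahead of the robot, y to its left, z up, the work surface at z = 0. Lengths are in m, angles in rad, forces in N, time in s.
With the tool pointing down it reaches from about 0.4 to 0.825 m from the base axis. Payload 7 kg.
Tool frame: the origin (TCP) lies on the centre line of the jaws, within the pads' length; the fingertips stand 11 mm ahead of it and the grasp point (between the pads) lies 8 mm behind it (ctrl.finger_overhang is the distance from the TCP to the fingertips, in m); z points along the fingers, x is the direction in which the jaws open and shut, and the axes are right-handed (so a half turn about z gives the same grasp; the last joint's range is limited). The gripper opens to 85 mm and grips with 20 to 120 N. Pads are 22 mm wide; open, the fingers measure 114 mm over their backs; the gripper's body (76 mm by 85 mm) begins 54 mm behind the grasp point. The pads swing forward as they close: fully open they stand 13 mm farther back than shut.
Start: joints at [0.288, 0.359, 0.012, 0, -1.224, -0.288], TCP at [0.675, -0, 0.242] pointing down, gripper open.
Joint ranges: [-3.07, 3.07], [-1.43, 2.12], [-1.02, 1.25], [-3.03, 1.67], [-3.05, -0], [-3.03, 3.03]. Speed limits (rad/s): [2.39, 2.39, 3.01, 3.14, 3.14, 3.14].

### API

Orientations are given as a rotation vector (axis times angle).
In Python, from rig import ctrl, snapshot, get_calibration, job, nets gives the robot as it stands.
- The arm moves only by the tool send_rows, never from a script. Its argument "rows" is a list of rows, each a list of 4 numbers: the shift along the tool's x, y, z in mm, then the turn about the tool's z in rad. In form: [[tx, ty, tz, turn], ...]. A call has 1 to 5 rows; each row is the pose to reach, as a shift and turn from the pose measured when the call began, along the tool's axes at that moment; what a row does not reach only later rows make up. A row lasts 1/12 s, in which the tool goes at most 41.7 mm and 7.16 degrees, less where a joint would pass 70% of its speed; a pose out of reach is approached as far as the arm can. A call with a gripper value outside its range is refused whole. "claw" is the finger opening in mm, from 0 to 85.4, set as the call begins (left out, the last holds). The fingers move at their own pace and stop on an object; "grip_force" is the grip in N (left out, the last holds). Time passes only in rows, so rows that repeat a pose let the fingers close. It gives the time, the measured TCP pose, the force and the opening at its end, in the units of the state.
- ctrl.state(): the state, without advancing time (a new reading comes with each control period).
- snapshot(name): name is "scene" or "side" or "wrist"; returns (picture, depth): 420x560x3 uint8, red, green, blue; 420x560 float32, m along the optical axis (not along the pixel's ray), 0 where there is no reading.
- get_calibration(name): a dict with "camera_matrix" (3x3 intrinsics, pixels), "D" ([k1, k2, p1, p2, k3] as OpenCV has them; the pictures are not rectified), "R" (3x3) and "t" (3): a world point X has camera coordinates R X + t; the wrist camera has in their place "mount" (4x4, takes a point from camera to tool coordinates, whose origin is the TCP and whose axes are the tool frame's). Camera axes: x right, y down, z forward; pixel columns grow to the right and rows downward; lengths in m; the calibration is good to about 2 mm. A picture is of the moment at which its call begins: read the wrist's pose just before it. get_calibration takes no time and is no camera call.
- job.job_done(): hands the job in, once; it reports no verdict.
Trained networks look in the newest picture that a camera, given by its name, has taken for a name from the list of things; names that differ only in an ending like _2 or _b are one class to them, and where a whole thing is asked for, a point or a joint stands for the part that bears it (a point fixed in the world has none). Each returns a list of dicts, best first, with "p" (0 to 1); they miss things now and then, are a little off and sometimes report something else, mostly with a low value. They report only what shows in the picture. A call takes as long as a camera call. They do not tell look-alikes from the thing itself.
- nets.cut_out(target, camera): "mask" (420x560 bool, what is visible of it).
- nets.mark_of(target, camera): "position" ([x, y, z] in m, in the coordinates of the camera as it stood for that picture, good to about 4 mm: a listed point, or the origin of a listed thing).
The state is a dict: "clock": time; "joint_positions": joint angles; "qd": joint speeds; "joint_torque": joint torques, N m; "tcp_pos": TCP position; "eef_rot": TCP orientation; "force": force on the tool from outside, world axes, zero at the start; "torque": the same for the moment, N m; "finger_gap": opening from 0.0 (shut) to 1.0 (fully open).
Only numpy, scipy, OpenCV 4.12 (cv2) and the standard library are available. Lean on these libraries where they do the work, as an engineer would, in place of code of your own. Each camera call takes 0.05 s, during which the arm holds its last target. There are 200 camera calls.

### The job

The grey pumice block has been left standing on its end to dry on the rubbing board. Make it ready for rubbing down shell: with the fingertips push it over so that it falls flat on its broad face along the board, towards the wooden stop, and then push it along the board until its far end sits squarely and fully against the stop. Pumice crumbles and everything else on the bench is in use, so only push the block, gently, without gripping or lifting it, and leave all the other things where they are.

Things in the scene. Friction and masses are not known exactly. Their poses are not given: they have to be found in the camera images.
- board: Rubbing board, fixed to the bench: pale plank 320 (x) x 120 (y) mm with a black rubber mat, the mat's top 20 mm above the bench. Origin: centre of its underside, on the bench. +x runs along it to the wooden stop across that end, +y across it, +z up. It lies crosswise before the robot, stop end to the robot's left (world +y), turned up to 32 degrees either way.
- stop_face (a point): Middle of the stop's inner face, at mat height: 135 mm along the board's +x from its origin, 20 mm above the bench. The stop is a brown wooden batten with two brass screw heads, 116 mm long across the board, 20 mm thick, its top 17 mm above the mat. The block's end must meet this face; sliding the block takes 1 to 3 N, and some 10 N on the middle of its rear end squares it up.
- pumice: Grey pitted pumice block 38 (x) x 64 (y) x 110 (z) mm, about 0.2 kg, loose. It stands on end on the mat, away from the stop, its x within 7 degrees of the board's x. Origin: centre of the end face it stands on. Pushed near the top it tips without sliding, and past 19 degrees falls by itself; laid down, its z points to the stop and its origin is the middle of the rear end, 19 mm above the mat.
- pumice_top (a point): Centre of the block's other end face (110 mm along its z from its origin): on top at the start, this is the end that must meet the stop. Once the block has fallen, 45 to 115 mm are left between it and the stop.
- pumice_heel (a point): Middle of the block's bottom edge on the stop side (19 mm along its x from its origin): the edge it turns over on; it stays down on the mat throughout.
- turntable: Brass turntable, fixed foot, free-turning knurled wheel 180 mm across, top 66 mm above the bench; origin under its centre on the bench, at the robot's right. Leave alone.
- plate: Black lacquer plate with shell inlay, 144 mm across, 17 mm high, loose on the turntable; origin at its underside's centre. Leave alone.
- shell_a: Larger abalone shell half, hollow up, about 125 x 85 x 30 mm, loose on the bench beyond the board as seen from the robot; origin under its centre. Leave alone.
- shell_b: Smaller abalone shell half, hollow up, about 110 x 75 x 26 mm, loose beside the other one; origin under its centre. Leave alone.
- spatula: Bamboo spatula with a worn dark tip, 200 x 20 x 5 mm, lying along the robot's side of the board; origin under its middle, +x towards the tip. Leave alone.
- dish: Squat celadon (grey-green) mixing dish, 110 mm across, 38 mm high, loose, on the robot's left; origin under its centre. Leave alone.
- jar: Reddish lidded lacquer jar, 68 mm across, 75 mm high, loose, on the left; origin under its centre. Leave alone.
- brush_pot: Bamboo pot 70 mm across and 90 mm high with brushes standing up to 185 mm, loose, on the left; origin under its centre. Leave alone.
Things that resemble listed ones, but are neither listed nor needed, are in the scene too. What is shaped like the pumice but blue or yellow is not meant.

How it is judged:
On the way, in this order (a step that is already met when the one before it is completed fails the run):
1. the block has been tipped over and lies on its broad face along the board (angle between pumice's own z axis and vertical between 1.48 and 1.66 rad and angle between pumice's own y axis and vertical between 1.48 and 1.66 rad and z of pumice_top in the frame of board between 0.034 and 0.045 m and z of pumice_heel in the frame of board between 0.014 and 0.028 m), for 0.2 s.
2. its far end has been pushed squarely against the stop (all of step 1 and x of pumice_top in the frame of board between 0.131 and 0.139 m and y of pumice_top in the frame of board between -0.026 and 0.026 m and angle between the z axis of pumice and the x axis of board, either way round below 0.08 rad), for 0.2 s.
At the end, for the whole second after the job is handed in: The block lies at rest on its broad face on the mat (within 5 degrees), its far end within 4 mm of the stop and square to it within 4.5 degrees, the whole of that end on the stop (within 26 mm of the board's middle line) (all of step 2 and linear speed of pumice below 0.02 m/s and angular speed of pumice below 0.2 rad/s); the robot touches nothing.
It fails at once if the block is lifted off the mat or tipped the wrong way (its turning edge more than 15 mm above the mat) (z of pumice_heel in the frame of board above 0.035 m).
It fails at once if the block is gripped (more than 30 N from the fingers while still away from the stop) or rammed into the stop (more than 100 N from the fingers) ((contact force between the fingers and pumice above 30 N and x of pumice_top in the frame of board below 0.12 m) or contact force between the fingers and pumice above 100 N).
It fails at once if another thing on the bench (plate, shells, spatula, dish, jar or brush pot) is moved by more than 15 mm (distance of any of plate, shell_a, shell_b, spatula, dish, jar, brush_pot from where it was at the start of the episode above 0.015 m).
It also fails if it takes over 42 s, if anything falls off the work surface, if the arm or the gripper's body presses on something with over 40 N, if the wrist force passes 120 N, or if a joint passes its speed limit or range.

## Working session

There is one attempt and no reset: what is moved stays moved. The work goes in short steps, Python scripts to look and compute and a tool call to move; the robot and the scene stay as the last step left them, time stands still between calls to the robot, and variables do not carry over. Pictures are saved under pics/ and viewed, about 8 in all and at most 12, crops included, and the job is handed in when it is done.

Besides the shell and the picture viewer there is one more tool, called after ">>>" by a JSON object that holds its "name" and its "arguments", one argument or row to a line. send_rows: Moves the arm, as the interface text tells. Its arguments: {"type":"object","properties":{"rows":{"type":"array","items":{"type":"array","items":{"type":"number"}}},"claw":{"type":"number"},"grip_force":{"type":"number"}},"required":["rows"]}

```bash
mkdir -p pics; ls
python3 - <<'E'
from rig import ctrl, snapshot, get_calibration, job, nets
import numpy as np, cv2
s=ctrl.state(); print({k:np.round(v,3) for k,v in s.items()}, ctrl.finger_overhang)
for c in ["scene","side"]:
    im,d=snapshot(c); cv2.imwrite(f"pics/{c}0.png",im[:,:,::-1]); np.save(f"pics/{c}0.npy",d)
    K=get_calibration(c); R=np.array(K["R"]);t=np.array(K["t"])
    for n in ["board","stop_face","pumice","pumice_top","pumice_heel","spatula","dish","jar","brush_pot","turntable","shell_a"]:
        for r in nets.mark_of(n,c)[:3]:
            p=np.array(r["position"]); q=np.array(K["camera_matrix"])@p
            print(c,n,round(r["p"],2),np.round(R.T@(p-t),3),(q[:2]/q[2]).astype(int))
E
```

```text
pics
{'clock': np.float64(0.0), 'joint_positions': array([ 0.288,  0.359,  0.011, -0.   , -1.224, -0.288]), 'qd': array([-0.003,  0.001,  0.001, -0.001,  0.   ,  0.001]), 'joint_torque': array([ 0.0000e+00, -5.8332e+01,  2.9342e+01,  6.9370e+00, -6.0000e-03,
       -0.0000e+00]), 'tcp_pos': array([ 0.675, -0.   ,  0.241]), 'eef_rot': array([-0.  , -3.14,  0.  ]), 'force': array([-0.181,  0.007,  0.226]), 'torque': array([0.005, 0.039, 0.037]), 'finger_gap': np.float64(1.0)} 0.011
scene board 0.77 [ 0.516 -0.068 -0.004] [260 231]
scene stop_face 0.94 [0.493 0.071 0.019] [300 219]
scene pumice 0.82 [ 0.528 -0.318 -0.   ] [184 239]
scene pumice 0.62 [ 0.521 -0.124  0.021] [243 229]
scene pumice 0.62 [ 0.329 -0.123 -0.   ] [241 194]
scene pumice_top 0.94 [ 0.53  -0.317  0.113] [179 215]
scene pumice_top 0.85 [ 0.327 -0.118  0.109] [241 170]
scene pumice_top 0.76 [ 0.517 -0.12   0.13 ] [242 204]
scene pumice_heel 0.91 [ 0.346 -0.117 -0.004] [243 197]
scene pumice_heel 0.87 [ 0.516 -0.1    0.02 ] [250 227]
scene spatula 0.62 [ 0.409 -0.103 -0.003] [247 209]
scene spatula 0.21 [ 0.445  0.42
[... 707 characters left out ...]
-0.117  0.108] [201 239]
side pumice_top 0.7 [ 0.517 -0.118  0.128] [277 233]
side pumice_top 0.61 [ 0.525 -0.32   0.109] [283 310]
side pumice_heel 0.96 [ 0.349 -0.118 -0.003] [215 264]
side pumice_heel 0.89 [ 0.515 -0.099  0.021] [276 252]
side pumice_heel 0.63 [ 0.531 -0.298  0.002] [285 322]
side spatula 0.83 [ 0.409 -0.104  0.001] [237 259]
side spatula 0.61 [ 0.652 -0.154 -0.   ] [327 272]
side dish 0.59 [ 0.441  0.424 -0.003] [252 140]
side jar 0.8 [ 0.572  0.425 -0.006] [287 140]
side brush_pot 0.56 [ 0.668  0.356 -0.002] [315 151]
side brush_pot 0.32 [ 0.649 -0.156 -0.001] [326 272]
side shell_a 0.84 [ 0.634  0.    -0.001] [315 228]
side shell_a 0.73 [ 0.65  -0.156  0.002] [326 272]
```

```bash
cat > h.py <<'E'
from rig import ctrl, snapshot, get_calibration, job, nets
import numpy as np, cv2
from scipy.spatial.transform import Rotation as Ro
def cam(c):
    K=get_calibration(c); M=np.array(K["camera_matrix"]);D=np.array(K["D"])
    if c=="wrist":
        s=ctrl.state(); T=np.eye(4);T[:3,:3]=Ro.from_rotvec(s["eef_rot"]).as_matrix();T[:3,3]=s["tcp_pos"]
        W=T@np.array(K["mount"]); return M,D,W[:3,:3].T,-W[:3,:3].T@W[:3,3]
    return M,D,np.array(K["R"]),np.array(K["t"])
def cloud(c,d,cm):
    M,D,R,t=cm; v,u=np.mgrid[:420,:560]
    n=cv2.undistortPoints(np.stack([u,v],-1).reshape(-1,1,2).astype(np.float64),M,D).reshape(420,560,2)
    P=np.dstack([n*d[...,None],d]); return (P-t)@R
E
python3 - <<'E'
from h import *
a=cv2.imread("pics/scene0.png"); b=cv2.imread("pics/side0.png")
cv2.imwrite("pics/v1.png",a)
cv2.imwrite("pics/v2.png",cv2.resize(a[140:290,160:360],None,fx=4,fy=4,interpolation=cv2.INTER_CUBIC))
for c,im in (("scene",a),("side",b)):
    P=cloud(c,np.load(f"pics/{c}0.npy"),cam(c)); im=im.astype(int); I=im.sum(2)
    x,y,z=P[...,0],P[...,1],P[...,2]
    m=(abs(z-.02)<.008)&(I<150)&(abs(x-.51)<.15)&(abs(y+.066)<.22)
    r=cv2.minAreaRect((P[m][:,:2]*1000).astype(np.float32)); print(c,"mat",m.sum(),r,P[m][:,2].mean())
    m=(abs(z-.130)<.006)&(abs(x-.52)<.05)&(abs(y+.12)<.05)
    r=cv2.minAreaRect((P[m][:,:2]*1000).astype(np.float32)); print(c,"top",m.sum(),r,P[m].mean(0), im[m].mean(0))
    m=(abs(z-.037)<.005)&(abs(x-.49)<.09)&(y>.03)&(y<.13)
    if m.sum()>5: print(c,"stop",m.sum(),cv2.minAreaRect((P[m][:,:2]*1000).astype(np.float32)))
E
```

```text
scene mat 0 ((0.0, 0.0), (0.0, 0.0), 0.0) nan
scene top 184 ((521.585205078125, -121.51737976074219), (66.07036590576172, 37.83837127685547), 7.4728851318359375) [ 0.52399338 -0.12139224  0.12906449] [217.58695652 224.42934783 232.52717391]
scene stop 120 ((499.244140625, 78.35440826416016), (113.31375885009766, 20.824420928955078), 4.939716815948486)
side mat 4 ((533.5982055664062, 3.4835166931152344), (71.32194519042969, 35.2237663269043), 47.25674819946289) 0.019696944730593812
side top 314 ((518.9237060546875, -123.42176818847656), (63.962833404541016, 40.73295974731445), 7.7771501541137695) [ 0.51873618 -0.12452285  0.1288273 ] [201.31847134 209.92038217 212.60191083]
side stop 215 ((494.53814697265625, 76.46768951416016), (115.37822723388672, 25.172765731811523), 5.885561943054199)<stdin>:9: RuntimeWarning: Mean of empty slice.
  ret = ret.dtype.type(ret / rcount)
```

View pics/v1.png

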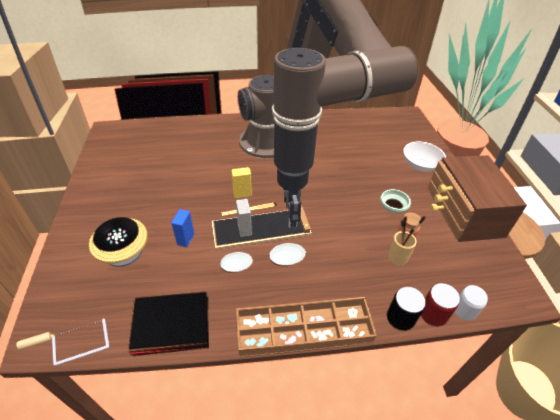

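View pics/v2.png

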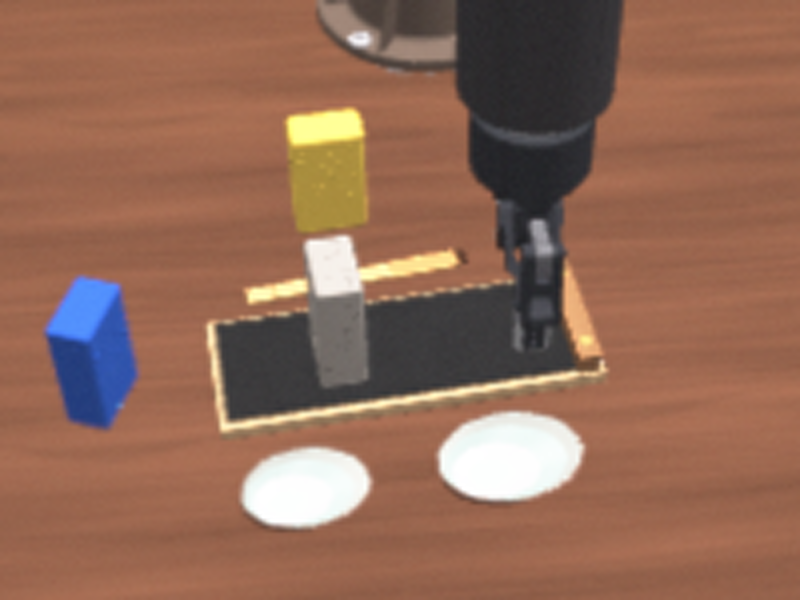

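Run:
```python
from h import *
for c in ("scene","side"):
    P=cloud(c,np.load(f"pics/{c}0.npy"),cam(c)); x,y,z=P[...,0],P[...,1],P[...,2]
    m=(z>.011)&(z<.026)&(abs(x-.51)<.08)&(abs(y+.066)<.2)
    m=cv2.morphologyEx(m.astype(np.uint8),cv2.MORPH_OPEN,np.ones((3,3)))
    n,l,st,_=cv2.connectedComponentsWithStats(m); k=1+st[1:,4].argmax(); q=l==k
    print(c,q.sum(),cv2.minAreaRect((P[q][:,:2]*1000).astype(np.float32)),P[q][:,2].mean())
    r=nets.cut_out("board",c)
    for e in r[:1]:
        q=e["mask"]&(z>.012)&(z<.026); print(e["p"],q.sum(),cv2.minAreaRect((P[q][:,:2]*1000).astype(np.float32)))
```

```text
scene 2015 ((511.4999084472656, -67.00202941894531), (124.25788879394531, 319.1422424316406), 5.429152011871338) 0.018899801668285806
0.89 1983 ((511.3965759277344, -66.17634582519531), (124.08475494384766, 320.275390625), 5.600908279418945)
side 2897 ((509.81146240234375, -77.39509582519531), (120.40109252929688, 303.5353088378906), 5.64420223236084) 0.01867682866486051
0.58 2923 ((509.81317138671875, -77.39492797851562), (120.39769744873047, 303.5353088378906), 5.644203186035156)
```

Run:
```python
from h import *
cm=cam("wrist"); im,d=snapshot("wrist"); cv2.imwrite("pics/w0.png",im[:,:,::-1]); np.save("pics/w0.npy",d)
M,D,R,t=cm; print("cam at",-R.T@t,"axes",np.round(R,2))
for n in ["board","stop_face","pumice_top","pumice"]:
    for r in nets.mark_of(n,"wrist")[:2]: print(n,r["p"],R.T@(np.array(r["position"])-t))
```

```text
cam at [ 0.67520018 -0.08055329  0.37312511] axes [[-1.    0.    0.  ]
 [ 0.    0.95  0.31]
 [-0.    0.31 -0.95]]
board 0.6 [ 0.50575151 -0.06470002 -0.00142199]
stop_face 0.67 [0.49629566 0.06790603 0.0183899 ]
pumice_top 0.64 [ 0.51992155 -0.12258591  0.12694577]
pumice 0.8 [ 0.51862013 -0.12271429  0.0225589 ]
```

View pics/w0.png

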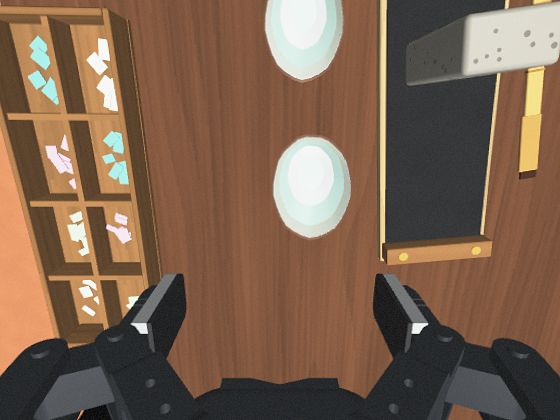

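Candidates: grey block on the board (243,215), yellow (241,182), blue (183,228). Grey, standing on the mat, is the one (crop confirms). The board's centre is about (0.511, −0.067), with its x axis at 95.6°. The block is at board x −56 mm, y −3 mm. I'm going behind it, high up.

>>> {"name": "send_rows", "arguments": {
  "rows": [
    [30,-36,0,-0.03],
    [60,-72,0,-0.06],
    [90,-108,0,-0.098],
    [120,-145,0,-0.098],
    [150,-181,0,-0.098]
  ],
  "claw": 20
}}

```text
clock: 1.97
tcp_pos: [0.5406, -0.1615, 0.2424]
eef_rot: [-0.155, 3.137, -0.0]
force: [1.3, -1.1, 0.8]
finger_gap: 0.305
```

>>> {"name": "send_rows", "arguments": {
  "rows": [
    [0,0,0,0],
    [0,0,0,0]
  ]
}}

```text
clock: 2.13
tcp_pos: [0.5394, -0.1631, 0.2433]
eef_rot: [-0.151, 3.136, -0.0]
force: [0.5, 0.6, 0.6]
finger_gap: 0.232
```

```bash
cat >> h.py <<'E'
C=np.array([.511,-.067]); u=np.array([-.0976,.9952]); v=np.array([-.9952,-.0976])
def bd(p): q=np.asarray(p)[:2]-C; return np.round([q@u*1000,q@v*1000,(p[2])*1000],1)
def st():
    s=ctrl.state(); m=Ro.from_rotvec(s["eef_rot"]).as_matrix()
    print("t",round(float(s["clock"]),2),"tcp board",bd(s["tcp_pos"]),"yaw err",round(float(np.arctan2(m[:2,1]@-v,m[:2,1]@u)),3),"tilt",np.round(m[:2,2],3),"F",np.round(s["force"],1),"gap",round(float(s["finger_gap"]),2))
E
python3 - <<'E'
from h import *
st(); cm=cam("wrist"); im,d=snapshot("wrist"); cv2.imwrite("pics/w1.png",im[:,:,::-1])
M,D,R,t=cm
P=cloud("wrist",d,cm); x,y,z=P[...,0],P[...,1],P[...,2]
m=(abs(z-.130)<.005)&(abs(x-.52)<.05)&(abs(y+.12)<.05)&(d>0)
if m.sum(): r=cv2.minAreaRect((P[m][:,:2]*1000).astype(np.float32)); print(m.sum(),r,P[m][:,2].mean(),bd(np.r_[np.array(r[0])/1000,.13]))
m=(abs(z-.037)<.005)&(y>.03)&(y<.12)&(abs(x-.5)<.1)
if m.sum(): print("stop",m.sum(),cv2.minAreaRect((P[m][:,:2]*1000).astype(np.float32)))
for n in ["pumice_top","stop_face","board"]:
    for r in nets.mark_of(n,"wrist")[:2]: p=R.T@(np.array(r["position"])-t); print(n,r["p"],p.round(3),bd(p))
E
```

```text
t 2.13 tcp board [-98.4 -18.8 243.3] yaw err 0.002 tilt [ 0.002 -0.   ] F [0.5 0.6 0.6] gap 0.23
2596 ((519.5791625976562, -122.15878295898438), (63.965904235839844, 37.34547805786133), 6.877383232116699) 0.1288632328301594 [-55.7  -3.2 130. ]
stop 915 ((513.5458984375, 78.95419311523438), (76.72599792480469, 22.701305389404297), 5.2696213722229)
pumice_top 0.81 [ 0.521 -0.123  0.128] [-57.1  -4.7 127.9]
pumice_top 0.67 [ 0.329 -0.123  0.113] [-38.4 187.1 112.6]
stop_face 0.95 [0.498 0.067 0.017] [134.5  -0.2  16.8]
```

View pics/w1.png

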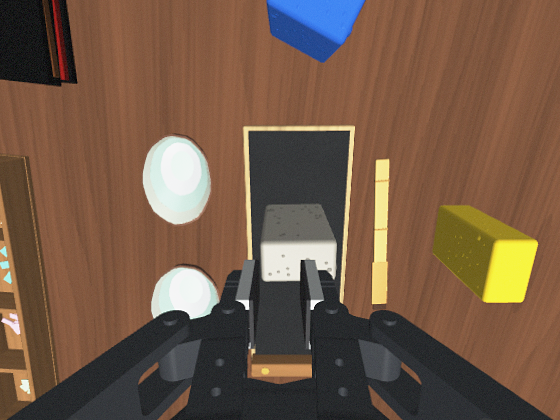

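The picture shows the grey block at (298,245), its rear face towards the camera, between the shells on the left and the spatula on the right. Depth puts it at board (−56, −3). I'm backing off a little more, then lowering.

>>> {"name": "send_rows", "arguments": {
  "rows": [
    [10,-15,0,0],
    [16,-22,0,0],
    [16,-22,35,0],
    [16,-22,75,0],
    [16,-22,117,0]
  ]
}}

```text
clock: 2.75
tcp_pos: [0.5289, -0.184, 0.1254]
eef_rot: [-0.157, 3.134, -0.0]
force: [0.3, 0.1, -0.9]
finger_gap: 0.235
```

>>> {"name": "send_rows", "arguments": {
  "rows": [
    [0,0,0,0],
    [0,0,0,0]
  ]
}}

```text
clock: 2.92
tcp_pos: [0.5281, -0.1837, 0.1241]
eef_rot: [0.159, -3.137, 0.001]
force: [0.9, 0.5, 1.4]
finger_gap: 0.232
```

```bash
python3 -c "
from h import *
st()"
```

```text
t 2.92 tcp board [-117.8   -5.6  124.1] yaw err -0.003 tilt [-0.001 -0.001] F [0.9 0.5 1.4] gap 0.23
```

>>> {"name": "send_rows", "arguments": {
  "rows": [
    [2,8,0,0],
    [2,16,0,0],
    [2,23,0,0],
    [2,29,0,0],
    [2,34,0,0]
  ]
}}

```text
clock: 3.33
tcp_pos: [0.5233, -0.1491, 0.1255]
eef_rot: [-0.16, 3.136, -0.001]
force: [0.7, 0.1, -0.4]
finger_gap: 0.233
```

>>> {"name": "send_rows", "arguments": {
  "rows": [
    [0,5,0,0],
    [0,10,0,0],
    [0,15,0,0],
    [0,20,0,0],
    [0,24,0,0]
  ]
}}

```text
clock: 3.75
tcp_pos: [0.5207, -0.1247, 0.1255]
eef_rot: [-0.16, 3.136, -0.001]
force: [-0.2, -0.4, 0.4]
finger_gap: 0.235
```

Run:
```python
from h import *
st(); im,d=snapshot("side"); cv2.imwrite("pics/s1.png",cv2.resize(im[170:290,200:360,::-1],None,fx=4,fy=4))
st()
```

```text
t 3.75 tcp board [-58.3  -4.  125.5] yaw err -0.004 tilt [ 0.001 -0.   ] F [-0.2 -0.4  0.4] gap 0.23
t 3.8 tcp board [-58.   -4.  125.4] yaw err -0.004 tilt [ 0.001 -0.   ] F [ 0.2  0.4 -0.4] gap 0.23
```

View pics/s1.png

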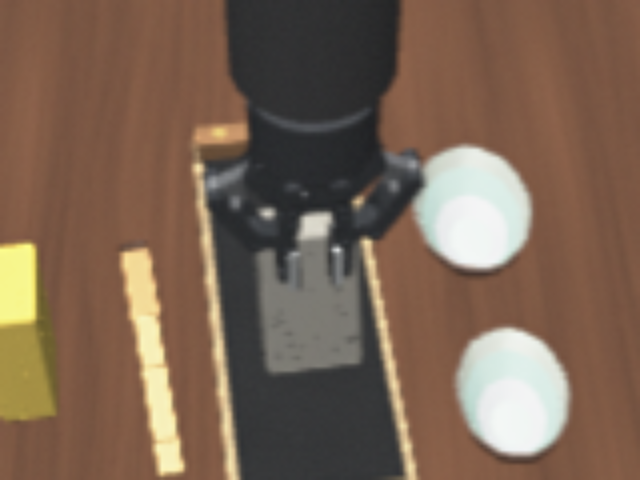

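The block at (310,310) is leaning over, with the fingertips at its upper rear. I'll push on until it falls.

>>> {"name": "send_rows", "arguments": {
  "rows": [
    [0,5,0,0],
    [0,10,0,0],
    [0,15,0,0],
    [0,20,0,0],
    [0,24,0,0]
  ]
}}

```text
clock: 4.22
tcp_pos: [0.5181, -0.0999, 0.1254]
eef_rot: [-0.16, 3.136, -0.001]
force: [-0.4, 0.4, -0.2]
finger_gap: 0.234
```

>>> {"name": "send_rows", "arguments": {
  "rows": [
    [0,0,0,0],
    [0,0,0,0],
    [0,0,0,0],
    [0,-10,0,0],
    [0,-30,0,0]
  ]
}}

```text
clock: 4.63
tcp_pos: [0.5214, -0.1294, 0.1256]
eef_rot: [-0.163, 3.136, -0.0]
force: [-0.5, 0.1, 0.0]
finger_gap: 0.237
```

>>> {"name": "send_rows", "arguments": {
  "rows": [
    [0,-25,0,0],
    [0,-50,0,0],
    [0,-50,0,0],
    [0,-50,0,0]
  ]
}}

```text
clock: 4.97
tcp_pos: [0.5263, -0.1808, 0.1253]
eef_rot: [-0.159, 3.136, -0.0]
force: [-0.3, 0.4, -0.1]
finger_gap: 0.234
```

```bash
cat > look.py <<'E'
from h import *
import sys
st()
for c in sys.argv[2:]:
    cm=cam(c); im,d=snapshot(c); cv2.imwrite(f"pics/{sys.argv[1]}_{c}.png",im[:,:,::-1]); M,D,R,t=cm
    P=cloud(c,d,cm); B=np.stack([(P[...,:2]-C)@u,(P[...,:2]-C)@v],-1)*1000
    m=(abs(P[...,2]-.058)<.006)&(abs(B[...,1])<60)&(B[...,0]>-100)&(B[...,0]<140)&(im.min(2)>100)&(np.ptp(im.astype(int),2)<40)
    m=cv2.morphologyEx(m.astype(np.uint8),cv2.MORPH_OPEN,np.ones((3,3)))>0
    if m.sum(): print(c,"top face (board mm)",m.sum(),cv2.minAreaRect(B[m].astype(np.float32)),np.percentile(B[m],[1,99],axis=0).round(1).tolist(),P[m][:,2].mean())
    for n in ["pumice_top","pumice_heel","pumice","stop_face"]:
        for r in nets.mark_of(n,c)[:3]:
            p=bd(R.T@(np.array(r["position"])-t))
            if abs(p[1])<80: print(c,n,round(r["p"],2),p)
E
python3 look.py a scene side wrist
```

```text
t 4.97 tcp board [-114.8   -4.2  125.3] yaw err -0.004 tilt [ 0.001 -0.   ] F [-0.3  0.4 -0.1] gap 0.23
scene top face (board mm) 477 ((19.291507720947266, -4.484577178955078), (109.74451446533203, 64.55404663085938), 1.4230917692184448) [[-34.0, -35.3], [73.0, 26.6]] 0.05720529142455183
scene pumice_top 0.93 [77.5  1.  38.1]
scene pumice_top 0.7 [-252.2    1.1  111.3]
scene pumice_heel 0.95 [-31.8  -1.9  16.5]
scene pumice_heel 0.75 [-2.302e+02  1.000e-01 -3.100e+00]
scene pumice 0.77 [-31.8  -5.8  40.8]
scene stop_face 0.65 [139.6   1.2  19.4]
side top face (board mm) 57 ((16.913475036621094, 7.253578186035156), (117.96771240234375, 17.534330368041992), 25.36808204650879) [[-35.3, -22.8], [71.1, 30.8]] 0.056520020008626506
side pumice_top 0.93 [-250.     7.2  109. ]
side pumice_top 0.66 [78.9  1.2 38.3]
side pumice_heel 0.67 [-2.309e+02 -1.100e+00  1.000e-01]
side pumice_heel 0.49 [-32.    0.3  21.5]
side pumice 0.67 [-250.3    9.7    1.5]
side pumice 0.56 [-32.6  -2.2  37.7]
side stop_face 0.82 [136.4   3.4  16.6]
wrist top face (board mm) 2938 ((-12.26923942565918, -3.881328582763672), (48.317039489746094, 46.94282531738281), 89.774658203125) [[-34.9, -27.2], [9.1, 19.2]] 0.056941849219666246
wrist pumice_heel 0.9 [-235.4   -2.8   -2.2]
wrist pumice_heel 0.73 [-32.7  -4.9  15.3]
wrist pumice 0.76 [-249.8    5.5    0.9]
```

View pics/a_wrist.png

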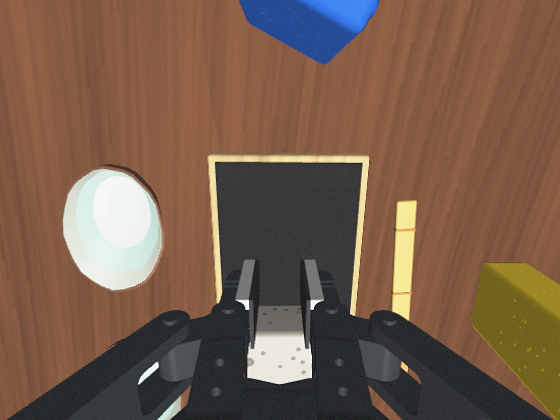

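The block lies flat: rear end at about x −36 mm, middle line about −4 mm, turned about 1.4°. I'm lowering behind it, then pushing.

>>> {"name": "send_rows", "arguments": {
  "rows": [
    [0,0,30,0],
    [0,0,60,0],
    [0,0,85,0],
    [0,0,85,0],
    [0,0,85,0]
  ]
}}

```text
clock: 6.13
tcp_pos: [0.5259, -0.1792, 0.0399]
eef_rot: [0.164, -3.136, 0.0]
force: [0.1, -0.5, 0.6]
finger_gap: 0.235
```

>>> {"name": "send_rows", "arguments": {
  "rows": [
    [0,15,0,0],
    [0,30,0,0],
    [0,42,0,0],
    [0,52,0,0],
    [0,58,0,0]
  ]
}}

```text
clock: 6.55
tcp_pos: [0.5207, -0.1203, 0.0412]
eef_rot: [-0.165, 3.137, -0.0]
force: [0.8, 0.7, -0.3]
finger_gap: 0.234
```

>>> {"name": "send_rows", "arguments": {
  "rows": [
    [0,4,0,0],
    [0,8,0,0],
    [0,12,0,0],
    [0,16,0,0],
    [0,20,0,0]
  ]
}}

```text
clock: 6.97
tcp_pos: [0.5187, -0.1004, 0.0413]
eef_rot: [-0.165, 3.136, -0.001]
force: [-0.2, -3.2, 1.6]
finger_gap: 0.234
```

```bash
python3 look.py b scene
```

```text
t 6.97 tcp board [-34.   -4.4  41.3] yaw err -0.007 tilt [ 0.001 -0.   ] F [-0.2 -3.2  1.6] gap 0.23
scene top face (board mm) 436 ((33.62724304199219, -3.7490501403808594), (67.00245666503906, 105.53240203857422), 88.71541595458984) [[-16.3, -35.9], [84.1, 26.8]] 0.05721064180716092
scene pumice_top 0.74 [-251.8    2.   108.5]
scene pumice_top 0.68 [88.3 -2.4 38.2]
scene pumice_top 0.19 [ 0.2 -2.  -1.8]
scene pumice_heel 0.92 [-227.     1.3   -2.8]
scene pumice_heel 0.91 [-22.6  -1.3  17.6]
scene pumice_heel 0.57 [-22.7  -4.1  39. ]
scene pumice 0.88 [-24.6  -4.7  38.2]
scene pumice 0.84 [-249.     4.7    1.5]
scene stop_face 0.98 [140.3   1.7  21.5]
```

>>> {"name": "send_rows", "arguments": {
  "rows": [
    [0,4,0,0],
    [0,8,0,0],
    [0,12,0,0],
    [0,16,0,0],
    [0,20,0,0]
  ]
}}

```text
clock: 7.63
tcp_pos: [0.5161, -0.0801, 0.0409]
eef_rot: [-0.165, 3.137, -0.0]
force: [0.2, 0.2, -0.4]
finger_gap: 0.231
```

>>> {"name": "send_rows", "arguments": {
  "rows": [
    [0,4,0,0],
    [0,8,0,0],
    [0,12,0,0],
    [0,16,0,0],
    [0,18,0,0]
  ]
}}

```text
clock: 8.05
tcp_pos: [0.5142, -0.0617, 0.0409]
eef_rot: [-0.166, 3.137, -0.0]
force: [0.0, -1.4, -0.5]
finger_gap: 0.239
```

```bash
python3 look.py c scene
```

```text
t 8.05 tcp board [ 5.  -3.7 40.9] yaw err -0.008 tilt [ 0. -0.] F [ 0.  -1.4 -0.5] gap 0.24
scene top face (board mm) 403 ((74.69024658203125, -2.7068557739257812), (68.51505279541016, 101.51438903808594), 88.30656433105469) [[25.9, -35.3], [123.0, 26.1]] 0.05726573962619756
scene pumice_top 0.92 [-252.1    3.8  110. ]
scene pumice_top 0.62 [125.8  -1.5  37.5]
scene pumice_heel 0.88 [18.6  2.5 18.2]
scene pumice_heel 0.65 [-230.9   -1.5   -3.6]
scene pumice 0.86 [15.1 -5.2 39.1]
scene pumice 0.83 [-2.499e+02  5.400e+00  1.000e-01]
scene stop_face 0.6 [136.6   2.   17.2]
```

About 8–10 mm are left. Creeping in and watching the force.

>>> {"name": "send_rows", "arguments": {
  "rows": [
    [0,2,0,0],
    [0,4,0,0],
    [0,6,0,0],
    [0,7,0,0]
  ]
}}

```text
clock: 8.63
tcp_pos: [0.5135, -0.0551, 0.0409]
eef_rot: [-0.165, 3.137, -0.0]
force: [-0.8, -1.0, 0.2]
finger_gap: 0.235
```

>>> {"name": "send_rows", "arguments": {
  "rows": [
    [0,1,0,0],
    [0,2,0,0]
  ]
}}

```text
clock: 8.8
tcp_pos: [0.5133, -0.053, 0.041]
eef_rot: [-0.165, 3.137, -0.0]
force: [0.0, -0.7, 0.3]
finger_gap: 0.237
```

>>> {"name": "send_rows", "arguments": {
  "rows": [
    [0,1,0,0],
    [0,1,0,0]
  ]
}}

```text
clock: 8.97
tcp_pos: [0.5132, -0.0518, 0.041]
eef_rot: [-0.166, 3.137, -0.0]
force: [-0.3, -0.5, 0.7]
finger_gap: 0.236
```

>>> {"name": "send_rows", "arguments": {
  "rows": [
    [0,1,0,0],
    [0,2,0,0]
  ]
}}

```text
clock: 9.13
tcp_pos: [0.5124, -0.0509, 0.041]
eef_rot: [0.166, -3.136, 0.002]
force: [2.1, -15.9, 1.0]
finger_gap: 0.233
```

>>> {"name": "send_rows", "arguments": {
  "rows": [
    [0,1,0,0],
    [0,1,0,0]
  ]
}}

```text
clock: 9.3
tcp_pos: [0.5123, -0.051, 0.0412]
eef_rot: [0.166, -3.136, 0.005]
force: [2.0, -8.9, 0.3]
finger_gap: 0.234
```

>>> {"name": "send_rows", "arguments": {
  "rows": [
    [0,2,0,0],
    [0,2,0,0],
    [0,2,0,0]
  ]
}}

```text
clock: 9.55
tcp_pos: [0.5123, -0.0509, 0.0416]
eef_rot: [0.165, -3.136, 0.008]
force: [3.8, -15.6, 1.2]
finger_gap: 0.234
```

```bash
python3 look.py d scene
```

```text
t 9.55 tcp board [15.9 -2.9 41.6] yaw err -0.008 tilt [-0.001 -0.005] F [  3.8 -15.6   1.2] gap 0.23
scene top face (board mm) 403 ((83.53016662597656, -2.6490440368652344), (65.51056671142578, 100.2995376586914), 89.94023895263672) [[36.4, -34.3], [133.1, 26.5]] 0.05754294448012825
scene pumice_top 0.96 [-251.8    4.5  109.4]
scene pumice_heel 0.95 [-2.311e+02 -2.000e-01 -3.100e+00]
scene pumice_heel 0.77 [24.4  0.2 18. ]
scene pumice 0.72 [-250.6    7.6   -0.4]
scene pumice 0.64 [25.9 -4.9 39.7]
scene stop_face 0.67 [138.4   4.4  18.6]
```

>>> {"name": "send_rows", "arguments": {
  "rows": [
    [0,-4,0,0],
    [0,-15,0,0],
    [0,-35,0,0],
    [0,-60,0,0],
    [0,-60,-40,0]
  ]
}}

```text
clock: 10.22
tcp_pos: [0.514, -0.1132, 0.075]
eef_rot: [0.16, -3.122, 0.008]
force: [0.2, 0.8, -1.1]
finger_gap: 0.234
```

>>> {"name": "send_rows", "arguments": {
  "rows": [
    [0,-15,-40,0],
    [0,-15,-80,0],
    [0,-15,-120,0],
    [0,-15,-150,0],
    [0,-15,-150,0]
  ]
}}

```text
clock: 10.63
tcp_pos: [0.5212, -0.1281, 0.2322]
eef_rot: [0.162, -3.133, 0.009]
force: [1.0, 0.0, 0.2]
finger_gap: 0.235
```

```bash
python3 look.py e scene side wrist
python3 - <<'E'
import cv2,numpy as np
a=cv2.imread("pics/e_scene.png")[190:270,200:330];b=cv2.imread("pics/e_side.png")[170:290,200:360]
f=lambda i:cv2.resize(i,(400,300),interpolation=cv2.INTER_CUBIC)
w=cv2.imread("pics/e_wrist.png")
cv2.imwrite("pics/e.png",np.vstack([np.hstack([f(a),f(b)]),np.hstack([f(w),f(w[250:,180:400])])]))
E
```

```text
t 10.63 tcp board [-61.8  -4.2 232.2] yaw err -0.005 tilt [-0.004 -0.006] F [1.  0.  0.2] gap 0.23
scene top face (board mm) 450 ((79.80865478515625, -3.30078125), (109.44561767578125, 65.408447265625), 2.213573932647705) [[26.6, -33.6], [132.8, 27.1]] 0.057225073762372736
scene pumice_top 0.96 [ 1.384e+02 -1.000e-01  3.640e+01]
scene pumice_top 0.76 [-251.3    2.   110.2]
scene pumice_heel 0.78 [25.5  0.5 17.1]
scene pumice_heel 0.65 [-227.9    2.5   -2.6]
scene pumice 0.88 [-250.4    5.5   -2.2]
scene pumice 0.78 [25.6 -2.6 40.7]
scene stop_face 0.82 [137.4   2.6  19.5]
side top face (board mm) 449 ((77.84172821044922, 0.2303943634033203), (62.876338958740234, 107.66322326660156), 89.91376495361328) [[25.7, -30.1], [127.9, 30.8]] 0.057037088198203405
side pumice_top 0.83 [138.7   2.8  37. ]
side pumice_heel 0.78 [30.1  0.3 19.6]
side pumice_heel 0.32 [ 2.2  4.3 -3.4]
side pumice 0.93 [-247.7    7.2   -2.1]
side pumice 0.84 [29.8 -2.8 40.3]
side stop_face 0.97 [136.1   2.1  18.9]
wrist top face (board mm) 3926 ((79.806396484375, -0.1720123291015625), (61.977149963378906, 108.72803497314453), 88.79878234863281) [[26.5, -28.5], [132.4, 28.4]] 0.05699965825735489
wrist pumice_top 0.69 [133.   -4.5  35.9]
wrist pumice_heel 0.7 [24.6 -1.1 20.1]
wrist pumice_heel 0.6 [-236.7   -2.2   -2.2]
wrist pumice 0.83 [25.6 -0.1 39.7]
wrist pumice 0.5 [26.3 -4.  17.6]
```

View pics/e.png

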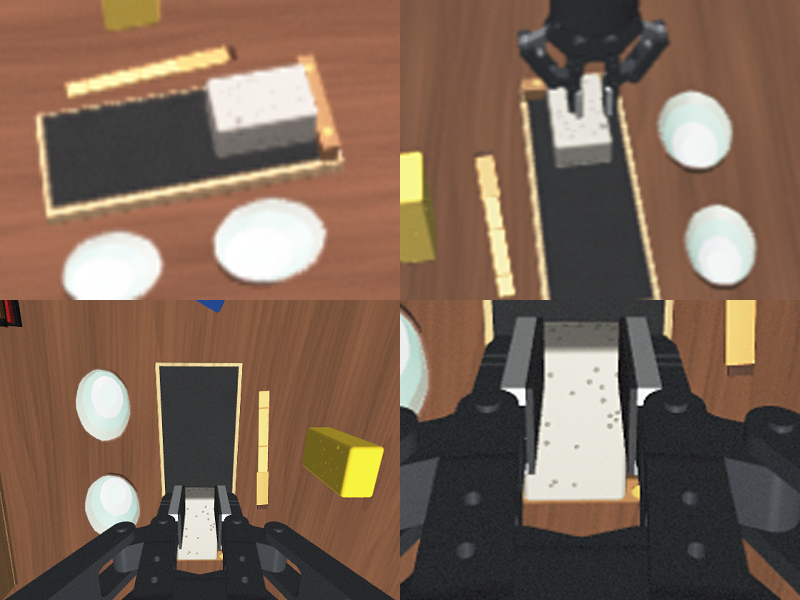

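All views agree. The block lies flat against the stop (top-left crop, contact at about (315,100)), the rear end is at about 25.5 mm, and the arm is clear. Handing in.

```bash
python3 -c "
from rig import job; print(job.job_done())"
```

```text
the job is handed in; nothing more can be done
None
```

I tipped the grey block over with the fingertips, pushed it flat along the board to the stop, and handed the job in at about 11 s. The report gave no verdict.

**Pushing:** The tipping force was too small to read. Sliding read about 3 N at most. I pressed the block against the stop at about 16 N to square it, then backed off and raised the arm clear.

**Last checks:**
- **Seating:** The block is flat, with its top face about 57 mm above the bench. Depth from all three cameras puts the rear end at about board x 26 mm, so its far end is at about 136 mm, against the stop at 135 mm.
- **Position across the board:** It is within about 4 mm of the middle line.
- **Squareness:** The fits gave 0.1° to 2.2° depending on the camera. The scene camera gave the largest value. All are inside the 4.5° limit.
- **Other things:** The shells and spatula looked undisturbed in the last pictures. I did not re-measure the plate, dish, jar or brush pot, but the arm never went near them.

**Disagreement:** The networks put the far end at 133 to 139 mm, which is within their stated error of about 4 mm. I relied on the depth fits and on the firm resistance at the stop.

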